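Pack the sealed sample pots into the carrier

ROBOT

A 6-joint arm with a two-finger parallel gripper is mounted at the origin on the work surface. World frame = base frame: x ahead of the robot, y to its left, z up, the work surface at z = 0. Lengths are in m, angles in rad, forces in N, time in s.
With the tool pointing down it reaches from about 0.35 to 0.85 m from the base axis. Payload 8.1 kg.
Tool frame: the origin (TCP) lies on the mounting face of the last link; the fingertips stand 186 mm ahead of it and the grasp point (between the pads) lies 167 mm ahead of it; z points along the fingers, y is the line along which they close (so a half turn about z gives the same grasp; the last joint's range is limited). The gripper opens to 93 mm and grips with 3 to 60 N. Pads are 15 mm wide; open, the fingers measure 128 mm over their backs; the gripper's body (75 mm by 188 mm) begins 65 mm behind the grasp point.
Start: joints at [1.198, 0.13, 1.488, -0, 1.523, -0.085], TCP at [0.17, 0.575, 0.405] pointing down, gripper open.
Joint ranges: [-2.96, 2.96], [-0.89, 2.26], [0.02, 2.5], [-1.34, 4.48], [0, 2.73], [-2.66, 2.66]. Speed limits (rad/s): [2.39, 2.39, 2.79, 3.14, 3.14, 3.14].

INTERFACE

Orientations are given as a rotation vector (axis times angle).
In Python, from plant import * gives the robot as it stands. The module is installed in compiled form; this text tells all that it offers.
- The arm moves only by the tool arm_command, never from a script. Its argument "increments" is a list of rows, each a list of 6 numbers: the shift along the tool's x, y, z in units of 0.2 m (1.0 is 0.2 m), then the turn, a rotation vector about the tool's x, y, z in units of pi rad (1.0 is pi rad). A call has exactly 5 rows; each row is the pose to reach, as a shift and turn from the pose commanded when the call began, along the tool's axes at that moment, turning the shorter way round; what a row does not reach only later rows make up. A row lasts 1/8 s, in which the tool goes at most 62.5 mm and 10.7 degrees, less where a joint would pass 70% of its speed; a pose out of reach is approached as far as the arm can. A call with a number of a shift or a turn outside -1 to 1 is refused whole. A call with a gripper value outside its range is refused whole. "fingers" is the closure, from -1 (fully open) to 1 (shut), set as the call begins (left out, the last holds). The fingers move at their own pace and stop on an object; "force" is the grip in N (left out, the last holds). Time passes only in rows, so rows that repeat a pose let the fingers close, or fill a call up. It gives the time, the measured TCP pose, the force, the opening and the grip force at its end, in the units of the state.
- read_state(): the state, without advancing time (a new reading comes with each control period).
- read_camera(name): name is "side" or "top"; returns a dict with "image" (420x560x3 uint8, red, green, blue), "fx", "fy", "cx", "cy" (pixels), "T" (4x4, takes a point from camera to world coordinates). Camera axes: x right, y down, z forward; pixel columns grow to the right and rows downward; lengths in m; the calibration is good to about 2 mm. A picture is of the moment at which its call begins. There is no depth.
- close_job(): hands the job in; it is judged then, once.
The state is a dict: "t": time; "q": joint angles; "dq": joint speeds; "joint_torque": joint torques, N m; "tool_pos": TCP position; "orientation": TCP orientation; "force": force on the tool from outside, world axes, zero at the start; "wrist_torque": the same for the moment, N m; "opening": finger opening in m; "gripper_force": force on a finger pad.
Only numpy, scipy, OpenCV 4.12 (cv2) and the standard library are available. Lean on these libraries where they do the work, as an engineer would, in place of code of your own. Each camera call takes 0.05 s, during which the arm holds its last target. There are 200 camera calls.

TASK

Pack the three sealed (lidded) sample pots into the carrier for dispatch, each down in the well of its own size: the small pot in the smallest well, the medium in the middle-sized, the large in the largest. Keep them upright all the while, and leave the open, empty pots standing where they are.

Things in the scene. Friction and masses are not known exactly. Their poses are not given: they have to be found in the camera images.
- carrier: Low open aluminium carrier tray lying flat on the bench, fixed in place, 314 mm long (its x axis) by 108 mm wide (its y axis), rim 24 mm high, floor 4 mm or less thick, with a small wire handle loop (below 24 mm high) sticking out 20 mm at each end. Origin: centre of its underside, z up. The three grey inserts sit in it side by side along its x axis, at x = -102, 0 and +102 mm, in an order that changes from start to start.
- insert_small: Grey square plastic insert in the carrier, 100 x 100 x 28 mm, with the smallest round well, 44 mm across, open to the top, 20 mm deep, its edge chamfered 4 mm; it receives the small sealed pot, whose underside then rests 8 mm above this origin. Origin: centre of the insert's underside, on the well's axis, z up; fixed to the carrier, its top 32 mm above the bench.
- insert_medium: Grey square plastic insert in the carrier, 100 x 100 x 28 mm, with the middle-sized round well, 61 mm across, open to the top, 20 mm deep, its edge chamfered 4 mm; it receives the medium sealed pot, whose underside then rests 8 mm above this origin. Origin: centre of the insert's underside, on the well's axis, z up; fixed to the carrier, its top 32 mm above the bench.
- insert_large: Grey square plastic insert in the carrier, 100 x 100 x 28 mm, with the largest round well, 80 mm across, open to the top, 20 mm deep, its edge chamfered 4 mm; it receives the large sealed pot, whose underside then rests 8 mm above this origin. Origin: centre of the insert's underside, on the well's axis, z up; fixed to the carrier, its top 32 mm above the bench.
- sealed_small: Sealed small white sample pot, upright and full: round, 30 mm across the lid and 58 mm high, closed by a white lid (the top 14 mm, 30 mm across, with a thin raised rim); the body below the lid is 5 to 8 mm narrower. Has a blank paper label. About 40 g (within a third). Origin: centre of its underside, z up.
- sealed_medium: Sealed medium white sample pot, upright and full: round, 46 mm across the lid and 64 mm high, closed by a white lid (the top 14 mm, 46 mm across, with a thin raised rim); the body below the lid is 5 to 8 mm narrower. Has a blank paper label. About 90 g (within a third). Origin: centre of its underside, z up.
- sealed_large: Sealed large white sample pot, upright and full: round, 64 mm across the lid and 72 mm high, closed by a white lid (the top 14 mm, 64 mm across, with a thin raised rim); the body below the lid is 5 to 8 mm narrower. Has a blank paper label. About 180 g (within a third). Origin: centre of its underside, z up.
- open_small: Open small white pot, a look-alike: same white plastic, upright, empty and without a lid (one looks down into it), 28 mm across the rim and 52 mm high, light. Stays where it is. Origin: centre of its underside, z up.
- open_medium: Open medium white pot, a look-alike: same white plastic, upright, empty and without a lid (one looks down into it), 44 mm across the rim and 58 mm high, light. Stays where it is. Origin: centre of its underside, z up.
- open_large: Open large white pot, a look-alike: same white plastic, upright, empty and without a lid (one looks down into it), 62 mm across the rim and 66 mm high, light. Stays where it is. Origin: centre of its underside, z up.
Mind the look-alikes: they are no part of the job. Leave any black, orange or pink look-alike of the sealed_small alone.

How it is judged:
By the outcome, as a careful person would: the job done as asked, in the order asked, and still so for the second after the job is handed in, with the robot touching nothing.
It also fails if it takes over 83 s, if anything falls off the work surface, if the arm or the gripper's body presses on something with over 40 N, if the wrist force passes 120 N, or if a joint passes its speed limit or range.

## Working session

There is one attempt and no reset: what is moved stays moved. The work goes in short steps, Python scripts to look and compute and a tool call to move; the robot and the scene stay as the last step left them, time stands still between calls to the robot, and variables do not carry over. Pictures are saved under pics/ and viewed, at most 14 in all, crops included, and the job is handed in when it is done.

Besides the shell and the picture viewer there is one more tool, called after "Call:" as name(argument=value, ...), one argument or row to a line, values as JSON. arm_command: Moves the arm, as the interface text tells. Shifts and turns lie within -1 to 1; 1 stands for 0.2 m of shift or pi rad of turn. Its arguments: {"type":"object","properties":{"increments":{"type":"array","items":{"type":"array","items":{"type":"number","minimum":-1,"maximum":1}}},"fingers":{"type":"number"},"force":{"type":"number"}},"required":["increments"]}

```bash
mkdir -p pics; python3 - <<'E'
from plant import *
import cv2,numpy as np,pickle
d={}
for n in("top","side"):
    c=read_camera(n);d[n]=c
    cv2.imwrite(f"pics/{n}0.png",c["image"][:,:,::-1])
    print(n,c["fx"],c["fy"],c["cx"],c["cy"],np.round(c["T"],3).tolist())
pickle.dump(d,open("c0.pkl","wb"))
print(read_state())
E
```

```text
top 421.5144811922724 421.5144811922724 282.42969208776134 207.26462569871035 [[-0.025, -0.997, 0.075, 0.446], [-1.0, 0.026, 0.016, -0.002], [-0.017, -0.074, -0.997, 0.942], [0.0, 0.0, 0.0, 1.0]]
side 442.9080749931284 442.9080749931284 277.83001575122654 213.53650381999827 [[-0.986, -0.107, 0.131, 0.385], [-0.169, 0.585, -0.793, 0.783], [0.008, -0.804, -0.594, 0.62], [0.0, 0.0, 0.0, 1.0]]
{'t': 0.1, 'q': array([ 1.19763964e+00,  1.31064227e-01,  1.48916242e+00, -1.34790144e-05,
        1.52297994e+00, -8.53786469e-02]), 'dq': array([ 0.00024219, -0.00033415, -0.0022706 , -0.001256  ,  0.00052525,
       -0.00027898]), 'joint_torque': array([ 8.13225124e-04, -5.61340392e+01, -4.93096662e+01,  7.70786684e-02,
        2.90145533e-02, -2.75749591e-05]), 'tool_pos': array([0.17018828, 0.57514661, 0.40380926]), 'orientation': array([-4.50430586e-01, -3.10877604e+00,  2.47334765e-03]), 'force': array([ 0.24681664, -0.07687462,  0.22736684]), 'wrist_torque': array([ 0.01801152,  0.00489036, -0.03043504]), 'gripper_force': 0.0, 'opening': 0.09299550347289187}
```

View pics/top0.png

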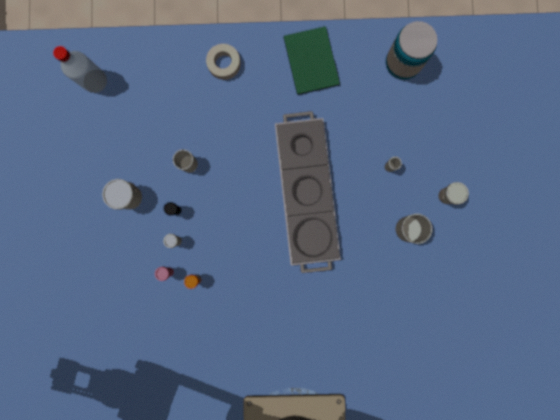

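View pics/side0.png

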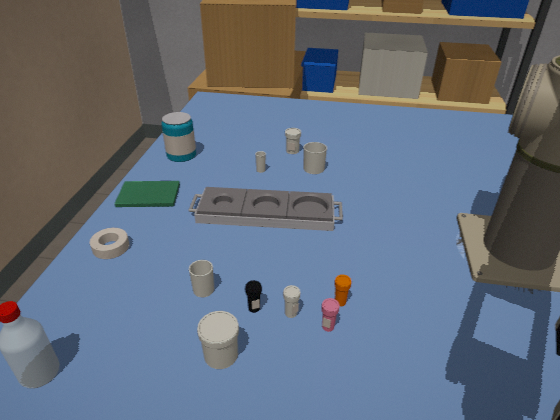

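The top view shows these candidates:
- **Lidded white:** large at (118,194), small at (171,241), medium at (457,194).
- **Open white look-alikes:** (185,159), (395,163), (415,230).
- **Coloured look-alikes:** black (172,209), pink (164,273), orange (192,281).

The wells are at about (303,145) small, (307,191) medium and (313,237) large. In the side view, the matching lids are at (218,327), (291,293) and (293,133).

```bash
cat >h.py <<'E'
import numpy as np,cv2,pickle
from scipy.spatial.transform import Rotation as R
def cast(c,uv,z):
    u,v=uv; T=np.array(c["T"]); d=T[:3,:3]@[(u-c["cx"])/c["fx"],(v-c["cy"])/c["fy"],1.]
    return T[:3,3]+d*(z-T[2,3])/d[2]
def proj(c,p):
    q=np.linalg.inv(c["T"])@np.r_[p,1]; return np.array([c["fx"]*q[0]/q[2]+c["cx"],c["fy"]*q[1]/q[2]+c["cy"]])
E
python3 - <<'E'
from h import *
d=pickle.load(open("c0.pkl","rb"));t,s=d["top"],d["side"]
im=t["image"];hsv=cv2.cvtColor(im,cv2.COLOR_RGB2HSV)
# bright, unsaturated lids
print([ (p,im[p[1],p[0]].tolist()) for p in[(118,194),(171,241),(457,194),(185,159),(415,230),(303,145),(320,165),(135,200),(313,237)]])
out={}
for n,p,z,D in(("small",(171,241),.058,.030),("medium",(457,194),.064,.046),("large",(118,194),.072,.064)):
    v=im[p[1],p[0]].astype(int).min()
    m=((im.min(2)>v*.86)).astype(np.uint8)
    k,lab=cv2.connectedComponents(m); cs=(lab==lab[p[1],p[0]]).astype(np.uint8)
    c=max(cv2.findContours(cs,0,1)[0],key=cv2.contourArea); e=cv2.fitEllipse(c)
    w=cast(t,e[0],z);sc=np.linalg.norm(cast(t,(e[0][0]+1,e[0][1]),z)-w)
    print(n,np.round(e[0],1),"diam",np.round(np.array(e[1])*sc,4),"exp",D,"world",np.round(w,4),"side proj",proj(s,w).round(1))
# wells
g=cv2.cvtColor(im,cv2.COLOR_RGB2GRAY)
# red-ish carrier mask: not blue
m=((im[:,:,0].astype(int)>im[:,:,2])).astype(np.uint8)
m=cv2.morphologyEx(m,cv2.MORPH_CLOSE,np.ones((5,5)));m=cv2.morphologyEx(m,cv2.MORPH_OPEN,np.ones((15,15)))
k,lab=cv2.connectedComponents(m);cs=(lab==lab[165,322]).astype(np.uint8)
c=max(cv2.findContours(cs,0,1)[0],key=cv2.contourArea);r=cv2.minAreaRect(c);print(r)
B=[cast(t,q,.03)[:2] for q in cv2.boxPoints(r)]
print("carrier corners",np.round(B,4).tolist(),"centre",np.mean(B,0).round(4),[np.linalg.norm(B[i]-B[i-1]).round(3) for i in range(4)])
def crop(im,x,y,w,h,k=4):return cv2.resize(im[y:y+h,x:x+w],None,fx=k,fy=k,interpolation=cv2.INTER_CUBIC)
a=crop(im,95,150,100,140,4);b=crop(im,270,110,75,140,4)
cv2.imwrite("pics/crop1.png",cv2.convertScaleAbs(np.hstack([a,b])[:,:,::-1],alpha=1.5))
a=crop(s["image"],180,250,150,120,4);cv2.imwrite("pics/crop2.png",a[:,:,::-1])
E
```

```text
[((118, 194), [152, 156, 163]), ((171, 241), [153, 156, 163]), ((457, 194), [151, 154, 144]), ((185, 159), [95, 93, 85]), ((415, 230), [153, 155, 149]), ((303, 145), [87, 80, 79]), ((320, 165), [69, 64, 66]), ((135, 200), [57, 54, 51]), ((313, 237), [89, 84, 83])]
small [169.9 240.2] diam [0.0217 0.0249] exp 0.03 world [0.4491 0.2503 0.058 ] side proj [290.9 290.9]
medium [457.1 192.4] diam [0.0405 0.0419] exp 0.046 world [ 0.5334 -0.3521  0.064 ] side proj [292.6 131.3]
large [117.5 193.6] diam [0.0538 0.0585] exp 0.064 world [0.5489 0.3558 0.072 ] side proj [217.5 325.4]
((306.9751892089844, 191.11825561523438), (140.6055908203125, 46.99589157104492), 83.41805267333984)
carrier corners [[0.6988, 0.023], [0.7078, -0.08], [0.4015, -0.1048], [0.3925, -0.0044]] centre [ 0.5501 -0.0416] [np.float64(0.308), np.float64(0.103), np.float64(0.307), np.float64(0.101)]
```

View pics/crop1.png

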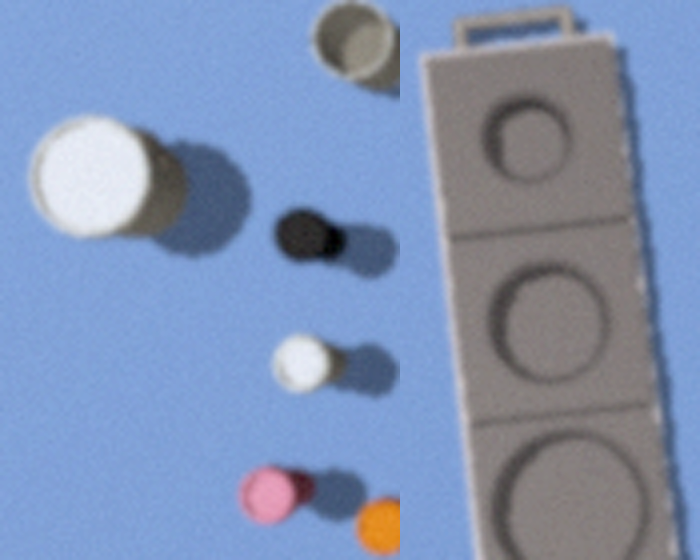

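The crop confirms the choice: a lidded white small pot at (170,240), with black (172,209) and pink (162,273) to either side. The large pot is lidded. The wells run small, medium, large from the far end to the near end. The measured lids and the carrier agree with the given sizes and with the side view.

```bash
cat >go.py <<'E'
# usage: go.py x y zgrasp  -> remaining shift (tool axes, units) and turn to face across the carrier
import sys
from plant import *
from h import *
s=read_state(); Rt=R.from_rotvec(s["orientation"]); g=np.array([float(a) for a in sys.argv[1:4]])+[0,0,.167]
th=np.radians(4.9); D=np.array([[-np.cos(th),-np.sin(th),0],[-np.sin(th),np.cos(th),0],[0,0,-1]]).T
print("t",round(s["t"],2),"tcp",s["tool_pos"].round(4),"F",s["force"].round(1),"open",round(s["opening"],4),"grip",round(s["gripper_force"],1))
print("shift",(Rt.inv().apply(g-s["tool_pos"])/.2).round(3),"turn",((Rt.inv()*R.from_matrix(D)).as_rotvec()/np.pi).round(4),
 "shift if aligned",(D.T@(g-s["tool_pos"])/.2).round(3))
E
python3 go.py .449 .2503 .13
python3 - <<'E'
from h import *
t=pickle.load(open("c0.pkl","rb"))["top"]
for p in((302,145),(307.2,191),(313.2,236.8)):print(cast(t,p,.032).round(4))
E
```

```text
t 0.1 tcp [0.1702 0.5751 0.4038] F [ 0.2 -0.1  0.2] open 0.093 grip 0.0
shift [-1.798 -1.161  0.536] turn [-5.000e-04 -1.000e-04 -1.188e-01] shift if aligned [-1.25  -1.737  0.534]
[ 0.6497 -0.0338  0.032 ]
[ 0.5482 -0.0422  0.032 ]
[ 0.4488 -0.0522  0.032 ]
```

Call:
arm_command(
  increments=[
    [-0.18, -0.116, 0.04, 0, 0, -0.024],
    [-0.36, -0.232, 0.08, 0, 0, -0.048],
    [-0.54, -0.348, 0.12, 0, 0, -0.072],
    [-0.72, -0.464, 0.16, 0, 0, -0.096],
    [-0.9, -0.58, 0.2, 0, 0, -0.119],
  ],
  fingers=-1,
  force=15,
)

```text
t: 0.72
tool_pos: [0.3106, 0.4118, 0.3641]
orientation: [0.139, -3.138, 0.001]
force: [0.5, 1.3, -0.6]
opening: 0.093
gripper_force: 0.0
```

```bash
python3 go.py .449 .2503 .13
```

```text
t 0.72 tcp [0.3106 0.4118 0.3641] F [ 0.5  1.3 -0.6] open 0.093 grip 0.0
shift [-0.618 -0.865  0.336] turn [-0.0001 -0.0001  0.001 ] shift if aligned [-0.621 -0.863  0.335]
```

Call:
arm_command(
  increments=[
    [-0.12, -0.17, 0.06, 0, 0, 0],
    [-0.25, -0.35, 0.13, 0, 0, 0],
    [-0.4, -0.56, 0.2, 0, 0, 0],
    [-0.54, -0.75, 0.28, 0, 0, 0],
    [-0.62, -0.86, 0.335, 0, 0, 0],
  ],
)

```text
t: 1.35
tool_pos: [0.4491, 0.2503, 0.2966]
orientation: [0.132, -3.138, 0.001]
force: [-0.2, 0.1, -0.5]
opening: 0.0926
gripper_force: 0.0
```

Call:
arm_command(
  increments=[
    [0, 0, 0, 0, 0, 0],
    [0, 0, 0, 0, 0, 0],
    [0, 0, 0, 0, 0, 0],
    [0, 0, 0, 0, 0, 0],
    [0, 0, 0, 0, 0, 0],
  ],
)

```text
t: 1.98
tool_pos: [0.448, 0.2528, 0.298]
orientation: [-0.137, 3.138, 0.0]
force: [0.7, 0.3, -0.1]
opening: 0.0926
gripper_force: 0.0
```

```bash
python3 go.py .449 .2503 .052; python3 - <<'E'
from plant import *
import cv2
c=read_camera("side");cv2.imwrite("pics/s1.png",cv2.resize(c["image"][150:390,160:440,::-1],None,fx=2.5,fy=2.5))
E
```

```text
t 1.98 tcp [0.448  0.2528 0.298 ] F [ 0.7  0.3 -0.1] open 0.0926 grip 0.0
shift [-0.004 -0.013  0.395] turn [0.     0.0001 0.0005] shift if aligned [-0.004 -0.013  0.395]
```

View pics/s1.png

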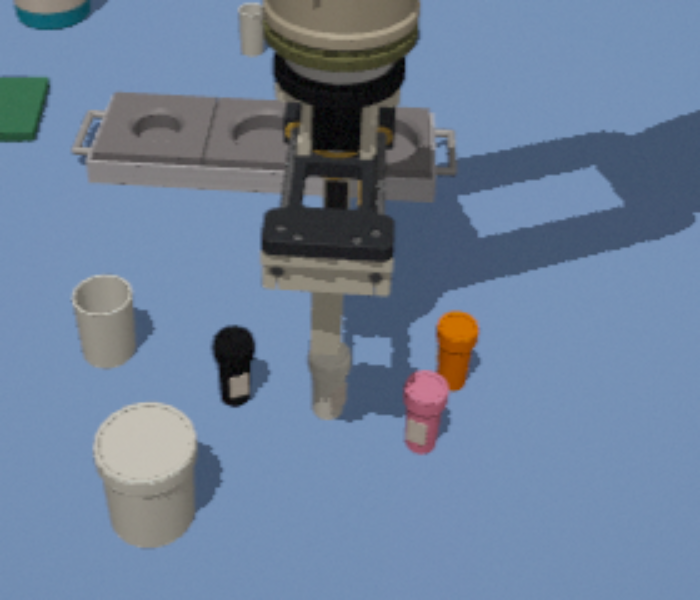

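The side crop shows the fingers (column 328) straddling the small pot (328,380), with black (235,360) and pink (425,410) well clear. I'll descend, close and lift.

Call:
arm_command(
  increments=[
    [0, -0.01, 0.09, 0, 0, 0],
    [0, -0.012, 0.18, 0, 0, 0],
    [0, -0.012, 0.28, 0, 0, 0],
    [0, -0.012, 0.36, 0, 0, 0],
    [0, -0.012, 0.395, 0, 0, 0],
  ],
)

```text
t: 2.65
tool_pos: [0.4478, 0.2496, 0.2167]
orientation: [0.135, -3.136, 0.002]
force: [-0.5, 0.9, -0.7]
opening: 0.0933
gripper_force: 0.0
```

Call:
arm_command(
  increments=[
    [0, 0, 0, 0, 0, 0],
    [0, 0, 0, 0, 0, 0],
    [0, 0, 0, 0, 0, 0],
    [0, 0, 0, 0, 0, 0],
    [0, 0, 0, 0, 0, 0],
  ],
  fingers=1,
  force=12,
)

```text
t: 3.28
tool_pos: [0.4486, 0.25, 0.219]
orientation: [-0.135, 3.138, 0.0]
force: [0.8, -0.4, -0.1]
opening: 0.0475
gripper_force: 0.0
```

Call:
arm_command(
  increments=[
    [0, 0, 0, 0, 0, 0],
    [0, 0, 0, 0, 0, 0],
    [0, 0, 0, 0, 0, 0],
    [0, 0, 0, 0, 0, 0],
    [0, 0, 0, 0, 0, 0],
  ],
)

```text
t: 3.9
tool_pos: [0.4485, 0.2499, 0.2187]
orientation: [0.135, -3.139, -0.0]
force: [0.6, 0.3, 0.1]
opening: 0.0292
gripper_force: 12.0
```

Call:
arm_command(
  increments=[
    [0, 0, -0.06, 0, 0, 0],
    [0, 0, -0.2, 0, 0, 0],
    [0, 0, -0.36, 0, 0, 0],
    [0, 0, -0.48, 0, 0, 0],
    [0, 0, -0.52, 0, 0, 0],
  ],
)

```text
t: 4.53
tool_pos: [0.4491, 0.2502, 0.3253]
orientation: [-0.135, 3.135, 0.002]
force: [-0.8, -0.3, -0.4]
opening: 0.0296
gripper_force: 12.0
```

```bash
python3 go.py .651 -.033 .155; python3 - <<'E'
from plant import *
import cv2
c=read_camera("side");cv2.imwrite("pics/s2.png",cv2.resize(c["image"][150:390,160:440,::-1],None,fx=2.5,fy=2.5))
E
```

```text
t 4.53 tcp [0.4491 0.2502 0.3253] F [-0.8 -0.3 -0.4] open 0.0296 grip 12.0
shift [-0.884 -1.497  0.018] turn [0.0004 0.0011 0.0002] shift if aligned [-0.885 -1.497  0.017]
```

View pics/s2.png

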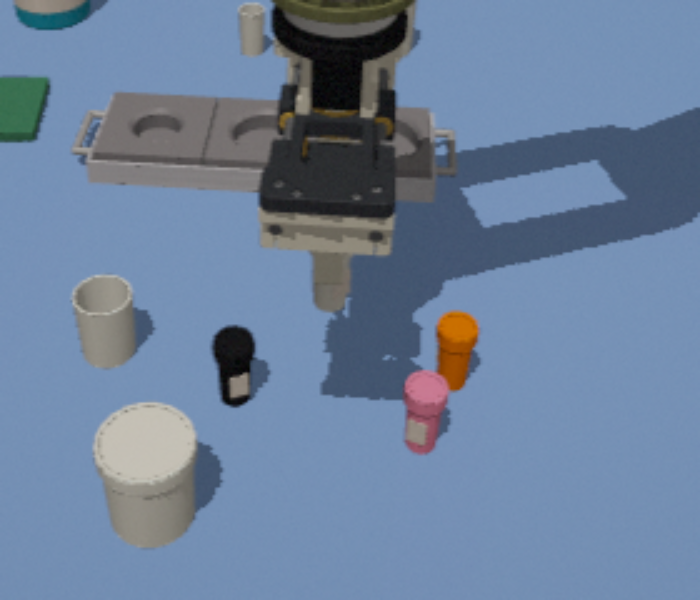

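The small pot is in the grip and lifted, its underside at (330,305). The neighbours are undisturbed.

Call:
arm_command(
  increments=[
    [-0.05, -0.09, 0, 0, 0, 0],
    [-0.14, -0.24, 0, 0, 0, 0],
    [-0.24, -0.41, 0, 0, 0, 0],
    [-0.34, -0.58, 0, 0, 0, 0],
    [-0.44, -0.75, 0, 0, 0, 0],
  ],
)

```text
t: 5.2
tool_pos: [0.5492, 0.1069, 0.3214]
orientation: [0.135, -3.137, 0.0]
force: [0.1, -0.1, -1.2]
opening: 0.0296
gripper_force: 12.0
```

Call:
arm_command(
  increments=[
    [-0.1, -0.17, 0, 0, 0, 0],
    [-0.2, -0.34, 0, 0, 0, 0],
    [-0.32, -0.54, 0, 0, 0, 0],
    [-0.4, -0.68, 0, 0, 0, 0],
    [-0.44, -0.75, 0, 0, 0, 0],
  ],
)

```text
t: 5.82
tool_pos: [0.6499, -0.0353, 0.3212]
orientation: [0.133, -3.137, -0.0]
force: [-0.1, 0.0, -0.8]
opening: 0.0292
gripper_force: 12.0
```

Call:
arm_command(
  increments=[
    [0, 0, 0, 0, 0, 0],
    [0, 0, 0, 0, 0, 0],
    [0, 0, 0, 0, 0, 0],
    [0, 0, 0, 0, 0, 0],
    [0, 0, 0, 0, 0, 0],
  ],
)

```text
t: 6.45
tool_pos: [0.6495, -0.0334, 0.3229]
orientation: [-0.136, 3.138, -0.0]
force: [-0.6, -0.0, -0.3]
opening: 0.0299
gripper_force: 12.0
```

```bash
python3 go.py .651 -.033 .096; python3 - <<'E'
from plant import *
import cv2
c=read_camera("side");cv2.imwrite("pics/s3.png",cv2.resize(c["image"][100:240,160:360,::-1],None,fx=3.5,fy=3.5))
E
```

```text
t 6.45 tcp [ 0.6495 -0.0334  0.3229] F [-0.6 -0.  -0.3] open 0.0299 grip 12.0
shift [-0.008  0.001  0.3  ] turn [-0.      0.0001  0.0003] shift if aligned [-0.008  0.001  0.3  ]
```

View pics/s3.png

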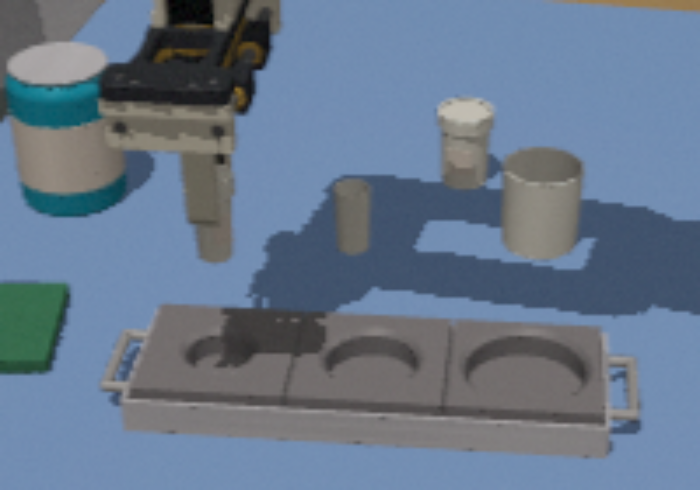

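The pot is clear above the small well (215,350 in the crop), and nothing is in the way. I'll lower it.

Call:
arm_command(
  increments=[
    [-0.004, 0, 0.08, 0, 0, 0],
    [-0.006, 0, 0.18, 0, 0, 0],
    [-0.006, 0, 0.28, 0, 0, 0],
    [-0.006, 0, 0.36, 0, 0, 0],
    [-0.006, 0, 0.4, 0, 0, 0],
  ],
)

```text
t: 7.12
tool_pos: [0.6502, -0.0337, 0.2406]
orientation: [0.135, -3.136, -0.001]
force: [0.0, 0.7, -0.9]
opening: 0.0296
gripper_force: 12.0
```

Call:
arm_command(
  increments=[
    [0, 0, 0.015, 0, 0, 0],
    [0, 0, 0.03, 0, 0, 0],
    [0, 0, 0.042, 0, 0, 0],
    [0, 0, 0.05, 0, 0, 0],
    [0, 0, 0.05, 0, 0, 0],
  ],
)

```text
t: 7.75
tool_pos: [0.6508, -0.0337, 0.2328]
orientation: [-0.135, 3.139, -0.0]
force: [-1.7, 0.7, -0.8]
opening: 0.0295
gripper_force: 12.0
```

```bash
python3 go.py .651 -.033 .0637; python3 - <<'E'
from plant import *
import cv2
c=read_camera("side");cv2.imwrite("pics/s4.png",cv2.resize(c["image"][100:240,160:360,::-1],None,fx=3.5,fy=3.5))
E
```

```text
t 7.75 tcp [ 0.6508 -0.0337  0.2328] F [-1.7  0.7 -0.8] open 0.0295 grip 12.0
shift [-0.001  0.004  0.011] turn [-0.      0.      0.0002] shift if aligned [-0.001  0.004  0.011]
```

View pics/s4.png

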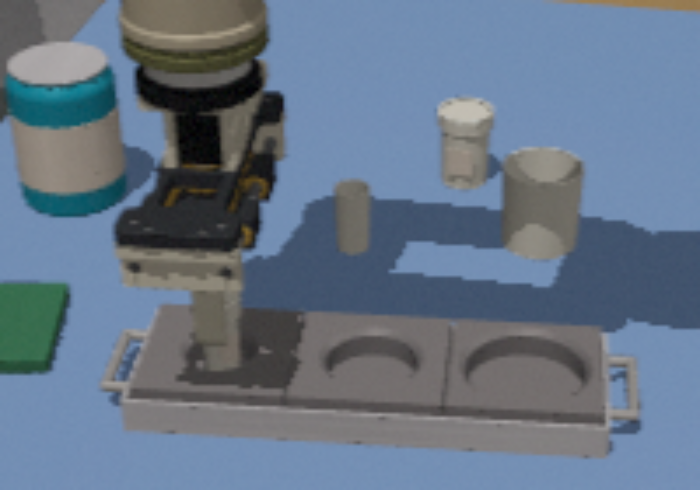

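The pot's underside is about 2 mm off the well floor with almost no force, so it's in the well. I'll lower that last bit, release and rise.

Call:
arm_command(
  increments=[
    [0, 0, 0.004, 0, 0, 0],
    [0, 0, 0.007, 0, 0, 0],
    [0, 0, 0.01, 0, 0, 0],
    [0, 0, 0.01, 0, 0, 0],
    [0, 0, 0.01, 0, 0, 0],
  ],
)

```text
t: 8.43
tool_pos: [0.6509, -0.0337, 0.2308]
orientation: [-0.135, 3.139, -0.0]
force: [0.7, 0.1, 0.4]
opening: 0.0292
gripper_force: 12.0
```

Call:
arm_command(
  increments=[
    [0, 0, 0, 0, 0, 0],
    [0, 0, 0, 0, 0, 0],
    [0, 0, 0, 0, 0, 0],
    [0, 0, 0, 0, 0, 0],
    [0, 0, 0, 0, 0, 0],
  ],
  fingers=-1,
)

```text
t: 9.05
tool_pos: [0.6508, -0.0337, 0.2307]
orientation: [0.135, -3.139, 0.0]
force: [-0.4, -0.5, 0.3]
opening: 0.0749
gripper_force: 0.0
```

Call:
arm_command(
  increments=[
    [0, 0, -0.08, 0, 0, 0],
    [0, 0, -0.2, 0, 0, 0],
    [0, 0, -0.35, 0, 0, 0],
    [0, 0, -0.45, 0, 0, 0],
    [0, 0, -0.5, 0, 0, 0],
  ],
)

```text
t: 9.68
tool_pos: [0.6512, -0.0338, 0.333]
orientation: [-0.135, 3.136, -0.001]
force: [-0.1, 0.4, -0.4]
opening: 0.0927
gripper_force: 0.0
```

```bash
python3 go.py .5334 -.3521 .13
```

```text
t 9.68 tcp [ 0.6512 -0.0338  0.333 ] F [-0.1  0.4 -0.4] open 0.0927 grip 0.0
shift [ 0.724 -1.535  0.179] turn [-0.0002  0.0008  0.0002] shift if aligned [ 0.723 -1.535  0.18 ]
```

Call:
arm_command(
  increments=[
    [0.05, -0.1, 0, 0, 0, 0],
    [0.12, -0.25, 0, 0, 0, 0],
    [0.2, -0.42, 0, 0, 0, 0],
    [0.28, -0.59, 0, 0, 0, 0],
    [0.36, -0.76, 0, 0, 0, 0],
  ],
)

```text
t: 10.3
tool_pos: [0.5905, -0.1934, 0.329]
orientation: [0.134, -3.136, -0.001]
force: [0.2, 0.1, 0.4]
opening: 0.0931
gripper_force: 0.0
```

Call:
arm_command(
  increments=[
    [0.08, -0.17, 0.02, 0, 0, 0],
    [0.16, -0.34, 0.05, 0, 0, 0],
    [0.25, -0.53, 0.1, 0, 0, 0],
    [0.33, -0.69, 0.15, 0, 0, 0],
    [0.363, -0.775, 0.18, 0, 0, 0],
  ],
)

```text
t: 10.92
tool_pos: [0.531, -0.354, 0.2926]
orientation: [0.131, -3.136, -0.003]
force: [-0.1, -0.8, 0.2]
opening: 0.0926
gripper_force: 0.0
```

Call:
arm_command(
  increments=[
    [0, 0, 0, 0, 0, 0],
    [0, 0, 0, 0, 0, 0],
    [0, 0, 0, 0, 0, 0],
    [0, 0, 0, 0, 0, 0],
    [0, 0, 0, 0, 0, 0],
  ],
)

```text
t: 11.55
tool_pos: [0.5335, -0.3516, 0.295]
orientation: [-0.136, 3.138, -0.0]
force: [-0.1, -0.5, -0.1]
opening: 0.093
gripper_force: 0.0
```

```bash
python3 go.py .5334 -.3521 .058; python3 - <<'E'
from plant import *
import cv2,numpy as np
c=read_camera("side");t=read_camera("top")
a=cv2.resize(c["image"][90:250,160:380,::-1],(440,320));b=cv2.resize(t["image"][100:260,270:500,::-1],(460,320))
cv2.imwrite("pics/s5.png",cv2.resize(np.hstack([a,b]),(800,284)))
E
```

```text
t 11.55 tcp [ 0.5335 -0.3516  0.295 ] F [-0.1 -0.5 -0.1] open 0.093 grip 0.0
shift [ 0.001 -0.003  0.35 ] turn [-0.0001  0.0001  0.0004] shift if aligned [ 0.001 -0.003  0.35 ]
```

View pics/s5.png

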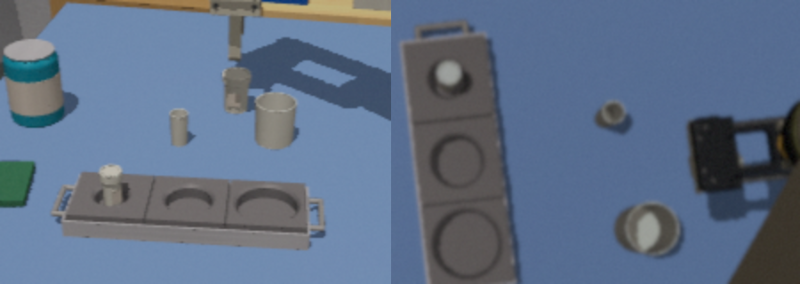

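The small pot stands upright in the smallest well (112,190 left, 450,75 right). The gripper is over the medium pot (237,88), and the open pots are clear of it. I'll descend and grip.

Call:
arm_command(
  increments=[
    [0, -0.003, 0.08, 0, 0, 0],
    [0, -0.003, 0.17, 0, 0, 0],
    [0, -0.003, 0.26, 0, 0, 0],
    [0, -0.003, 0.32, 0, 0, 0],
    [0, -0.003, 0.35, 0, 0, 0],
  ],
)

```text
t: 12.28
tool_pos: [0.5328, -0.3524, 0.2231]
orientation: [0.135, -3.137, -0.002]
force: [-1.0, 0.4, -0.2]
opening: 0.0933
gripper_force: 0.0
```

Call:
arm_command(
  increments=[
    [0, 0, 0, 0, 0, 0],
    [0, 0, 0, 0, 0, 0],
    [0, 0, 0, 0, 0, 0],
    [0, 0, 0, 0, 0, 0],
    [0, 0, 0, 0, 0, 0],
  ],
  fingers=1,
  force=15,
)

```text
t: 12.9
tool_pos: [0.5333, -0.3527, 0.225]
orientation: [-0.135, 3.138, -0.0]
force: [-0.4, -0.2, -0.1]
opening: 0.0475
gripper_force: 0.0
```

Call:
arm_command(
  increments=[
    [0, 0, 0, 0, 0, 0],
    [0, 0, 0, 0, 0, 0],
    [0, 0, 0, 0, 0, 0],
    [0, 0, 0, 0, 0, 0],
    [0, 0, 0, 0, 0, 0],
  ],
)

```text
t: 13.52
tool_pos: [0.5333, -0.3526, 0.2249]
orientation: [-0.135, 3.138, -0.0]
force: [-1.0, 0.6, 1.5]
opening: 0.0456
gripper_force: 15.0
```

Opening is 45.6 mm against a 46 mm lid. I'll lift and carry it: the grip sits 57.9 mm above the underside, so the release height is a grasp z of about 0.070.

Call:
arm_command(
  increments=[
    [0, 0, -0.06, 0, 0, 0],
    [0, 0, -0.2, 0, 0, 0],
    [0, 0, -0.36, 0, 0, 0],
    [0, 0, -0.52, 0, 0, 0],
    [0, 0, -0.6, 0, 0, 0],
  ],
)

```text
t: 14.15
tool_pos: [0.5335, -0.3529, 0.3475]
orientation: [-0.135, 3.136, -0.003]
force: [0.5, 0.2, -1.6]
opening: 0.0454
gripper_force: 15.0
```

```bash
python3 go.py .5495 -.042 .178
```

```text
t 14.15 tcp [ 0.5335 -0.3529  0.3475] F [ 0.5  0.2 -1.6] open 0.0454 grip 15.0
shift [-0.213  1.542  0.01 ] turn [-0.0007  0.0007  0.0002] shift if aligned [-0.212  1.542  0.013]
```

Call:
arm_command(
  increments=[
    [-0.01, 0.09, 0, 0, 0, 0],
    [-0.03, 0.24, 0, 0, 0, 0],
    [-0.06, 0.42, 0, 0, 0, 0],
    [-0.08, 0.6, 0, 0, 0, 0],
    [-0.106, 0.77, 0, 0, 0, 0],
  ],
)

```text
t: 14.78
tool_pos: [0.5403, -0.1948, 0.3424]
orientation: [0.136, -3.136, -0.003]
force: [-0.2, -0.2, -0.7]
opening: 0.0455
gripper_force: 15.0
```

Call:
arm_command(
  increments=[
    [-0.025, 0.18, 0, 0, 0, 0],
    [-0.05, 0.36, 0, 0, 0, 0],
    [-0.075, 0.55, 0, 0, 0, 0],
    [-0.1, 0.71, 0, 0, 0, 0],
    [-0.106, 0.77, 0, 0, 0, 0],
  ],
)

```text
t: 15.4
tool_pos: [0.548, -0.0396, 0.3427]
orientation: [0.139, -3.135, -0.002]
force: [1.0, -0.5, -0.4]
opening: 0.0456
gripper_force: 15.0
```

Call:
arm_command(
  increments=[
    [0, 0, 0, 0, 0, 0],
    [0, 0, 0, 0, 0, 0],
    [0, 0, 0, 0, 0, 0],
    [0, 0, 0, 0, 0, 0],
    [0, 0, 0, 0, 0, 0],
  ],
)

```text
t: 16.02
tool_pos: [0.549, -0.0425, 0.3448]
orientation: [-0.134, 3.139, -0.0]
force: [-0.0, -0.3, -0.7]
opening: 0.0458
gripper_force: 15.0
```

```bash
python3 go.py .5495 -.042 .0705
```

```text
t 16.02 tcp [ 0.549  -0.0425  0.3448] F [-0.  -0.3 -0.7] open 0.0458 grip 15.0
shift [-0.003  0.003  0.536] turn [-0.  0. -0.] shift if aligned [-0.003  0.002  0.536]
```

Call:
arm_command(
  increments=[
    [-0.002, 0.002, 0.08, 0, 0, 0],
    [-0.002, 0.002, 0.19, 0, 0, 0],
    [-0.002, 0.002, 0.31, 0, 0, 0],
    [-0.002, 0.002, 0.41, 0, 0, 0],
    [-0.002, 0.002, 0.46, 0, 0, 0],
  ],
)

```text
t: 16.65
tool_pos: [0.5487, -0.0416, 0.2506]
orientation: [0.135, -3.136, -0.001]
force: [-1.0, -1.2, -1.3]
opening: 0.0453
gripper_force: 15.0
```

Call:
arm_command(
  increments=[
    [0, 0, 0.02, 0, 0, 0],
    [0, 0, 0.04, 0, 0, 0],
    [0, 0, 0.06, 0, 0, 0],
    [0, 0, 0.07, 0, 0, 0],
    [0, 0, 0.07, 0, 0, 0],
  ],
)

```text
t: 17.27
tool_pos: [0.5493, -0.0417, 0.2388]
orientation: [-0.135, 3.139, -0.0]
force: [0.2, 0.6, -1.2]
opening: 0.0452
gripper_force: 15.0
```

```bash
python3 go.py .5495 -.042 .0699; python3 - <<'E'
from plant import *
import cv2,numpy as np
c=read_camera("side")
cv2.imwrite("pics/s6.png",cv2.resize(c["image"][100:240,160:360,::-1],None,fx=3.5,fy=3.5))
E
```

```text
t 17.27 tcp [ 0.5493 -0.0417  0.2388] F [ 0.2  0.6 -1.2] open 0.0452 grip 15.0
shift [-0.001 -0.002  0.009] turn [-0.      0.      0.0002] shift if aligned [-0.001 -0.002  0.009]
```

View pics/s6.png

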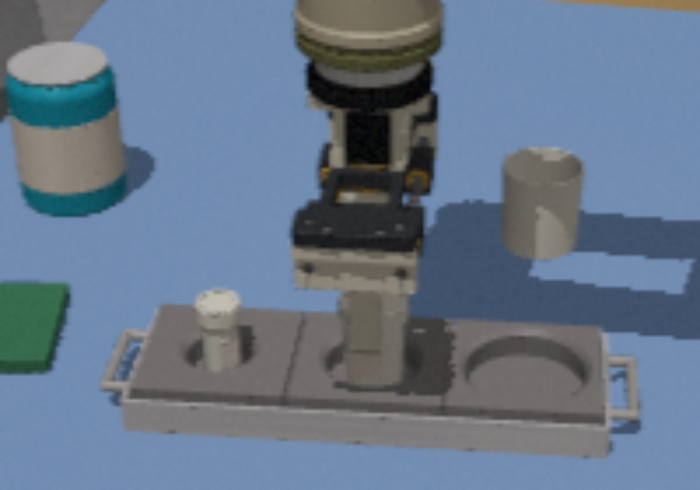

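The medium pot is down in the middle well (375,360), and the small pot stands seated at (218,335). I'll lower the last 2 mm, release and rise.

Call:
arm_command(
  increments=[
    [0, 0, 0.004, 0, 0, 0],
    [0, 0, 0.007, 0, 0, 0],
    [0, 0, 0.009, 0, 0, 0],
    [0, 0, 0.009, 0, 0, 0],
    [0, 0, 0.009, 0, 0, 0],
  ],
)

```text
t: 17.95
tool_pos: [0.5493, -0.0417, 0.2369]
orientation: [-0.135, 3.139, 0.0]
force: [0.0, -0.0, -1.2]
opening: 0.0453
gripper_force: 15.0
```

Call:
arm_command(
  increments=[
    [0, 0, 0, 0, 0, 0],
    [0, 0, 0, 0, 0, 0],
    [0, 0, 0, 0, 0, 0],
    [0, 0, 0, 0, 0, 0],
    [0, 0, 0, 0, 0, 0],
  ],
  fingers=-1,
)

```text
t: 18.58
tool_pos: [0.5493, -0.0417, 0.2369]
orientation: [-0.135, 3.139, -0.0]
force: [-0.2, -0.4, -0.8]
opening: 0.0905
gripper_force: 0.0
```

Call:
arm_command(
  increments=[
    [0, 0, -0.08, 0, 0, 0],
    [0, 0, -0.2, 0, 0, 0],
    [0, 0, -0.35, 0, 0, 0],
    [0, 0, -0.45, 0, 0, 0],
    [0, 0, -0.5, 0, 0, 0],
  ],
)

```text
t: 19.2
tool_pos: [0.5497, -0.0417, 0.339]
orientation: [-0.135, 3.136, -0.001]
force: [-0.5, 0.5, 0.3]
opening: 0.0931
gripper_force: 0.0
```

```bash
python3 go.py .549 .356 .16
```

```text
t 19.2 tcp [ 0.5497 -0.0417  0.339 ] F [-0.5  0.5  0.3] open 0.0931 grip 0.0
shift [-0.167  1.982  0.059] turn [-0.0002  0.0008  0.0002] shift if aligned [-0.166  1.982  0.06 ]
```

Call:
arm_command(
  increments=[
    [-0.01, 0.12, 0, 0, 0, 0],
    [-0.03, 0.33, 0, 0, 0, 0],
    [-0.05, 0.55, 0, 0, 0, 0],
    [-0.065, 0.77, 0, 0, 0, 0],
    [-0.083, 0.99, 0, 0, 0, 0],
  ],
)

```text
t: 19.82
tool_pos: [0.5484, 0.1583, 0.3363]
orientation: [0.135, -3.137, 0.0]
force: [0.2, 0.4, 0.3]
opening: 0.0931
gripper_force: 0.0
```

Call:
arm_command(
  increments=[
    [-0.02, 0.22, 0, 0, 0, 0],
    [-0.04, 0.46, 0, 0, 0, 0],
    [-0.06, 0.7, 0, 0, 0, 0],
    [-0.08, 0.9, 0.02, 0, 0, 0],
    [-0.083, 0.99, 0.05, 0, 0, 0],
  ],
)

```text
t: 20.45
tool_pos: [0.5478, 0.3576, 0.326]
orientation: [0.138, -3.138, 0.0]
force: [-0.7, -0.9, -0.2]
opening: 0.0932
gripper_force: 0.0
```

Call:
arm_command(
  increments=[
    [0, 0, 0, 0, 0, 0],
    [0, 0, 0, 0, 0, 0],
    [0, 0, 0, 0, 0, 0],
    [0, 0, 0, 0, 0, 0],
    [0, 0, 0, 0, 0, 0],
  ],
)

```text
t: 21.08
tool_pos: [0.5486, 0.3552, 0.3272]
orientation: [-0.134, 3.138, 0.0]
force: [0.3, -0.3, 1.5]
opening: 0.0931
gripper_force: 0.0
```

```bash
python3 go.py .549 .356 .066; python3 - <<'E'
from plant import *
import cv2,numpy as np
c=read_camera("side");t=read_camera("top")
a=c["image"][170:390,150:350,::-1];b=t["image"][100:320,80:350,::-1]
cv2.imwrite("pics/s7.png",cv2.resize(np.hstack([a,b]),None,fx=1.7,fy=1.7))
E
```

```text
t 21.07 tcp [0.5486 0.3552 0.3272] F [ 0.3 -0.3  1.5] open 0.0931 grip 0.0
shift [-0.002  0.004  0.471] turn [ 0.      0.0001 -0.    ] shift if aligned [-0.002  0.004  0.471]
```

View pics/s7.png

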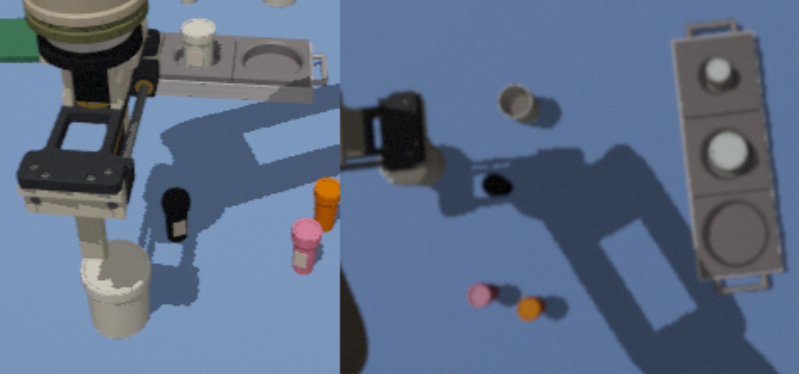

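```bash
python3 - <<'E'
from h import *
d=pickle.load(open("c0.pkl","rb"));s=d["side"]
for p in((.545,.415,.141),(.549,.356,.072)):print(((proj(s,p)-[150,170])*1.7).round(0))
E
```

```text
[ 93. 267.]
[115. 264.]
```

The finger tip projects to column 93, as seen, so the gripper is centred over the large pot (115,264). The small and medium pots stand in their wells. I'll descend and grip.

Call:
arm_command(
  increments=[
    [0, 0.003, 0.08, 0, 0, 0],
    [0, 0.003, 0.2, 0, 0, 0],
    [0, 0.003, 0.33, 0, 0, 0],
    [0, 0.003, 0.43, 0, 0, 0],
    [0, 0.003, 0.47, 0, 0, 0],
  ],
)

```text
t: 21.8
tool_pos: [0.5476, 0.356, 0.2305]
orientation: [0.135, -3.136, 0.002]
force: [-0.6, -0.2, -0.3]
opening: 0.0931
gripper_force: 0.0
```

Call:
arm_command(
  increments=[
    [0, 0, 0, 0, 0, 0],
    [0, 0, 0, 0, 0, 0],
    [0, 0, 0, 0, 0, 0],
    [0, 0, 0, 0, 0, 0],
    [0, 0, 0, 0, 0, 0],
  ],
  fingers=1,
  force=22,
)

```text
t: 22.42
tool_pos: [0.5487, 0.3566, 0.2341]
orientation: [-0.135, 3.137, 0.002]
force: [-0.4, 0.5, 5.3]
opening: 0.0637
gripper_force: 22.0
```

Call:
arm_command(
  increments=[
    [0, 0, 0, 0, 0, 0],
    [0, 0, 0, 0, 0, 0],
    [0, 0, -0.05, 0, 0, 0],
    [0, 0, -0.12, 0, 0, 0],
    [0, 0, -0.2, 0, 0, 0],
  ],
)

```text
t: 23.05
tool_pos: [0.5482, 0.3562, 0.2738]
orientation: [0.135, -3.138, 0.0]
force: [1.0, -0.3, -1.1]
opening: 0.0638
gripper_force: 22.0
```

Call:
arm_command(
  increments=[
    [0, 0, -0.12, 0, 0, 0],
    [0, 0, -0.24, 0, 0, 0],
    [0, 0, -0.36, 0, 0, 0],
    [0, 0, -0.45, 0, 0, 0],
    [0, 0, -0.5, 0, 0, 0],
  ],
)

```text
t: 23.68
tool_pos: [0.5485, 0.3564, 0.3748]
orientation: [-0.135, 3.137, 0.001]
force: [-0.8, -0.4, -1.5]
opening: 0.0633
gripper_force: 22.0
```

```bash
python3 go.py .4485 -.051 .2; python3 - <<'E'
from plant import *
import cv2,numpy as np
c=read_camera("side")
cv2.imwrite("pics/s8.png",cv2.resize(c["image"][110:390,120:400,::-1],None,fx=2,fy=2))
E
```

```text
t 23.68 tcp [0.5485 0.3564 0.3748] F [-0.8 -0.4 -1.5] open 0.0633 grip 22.0
shift [ 0.673 -1.986  0.036] turn [0.0002 0.0006 0.0002] shift if aligned [ 0.672 -1.987  0.039]
```

View pics/s8.png

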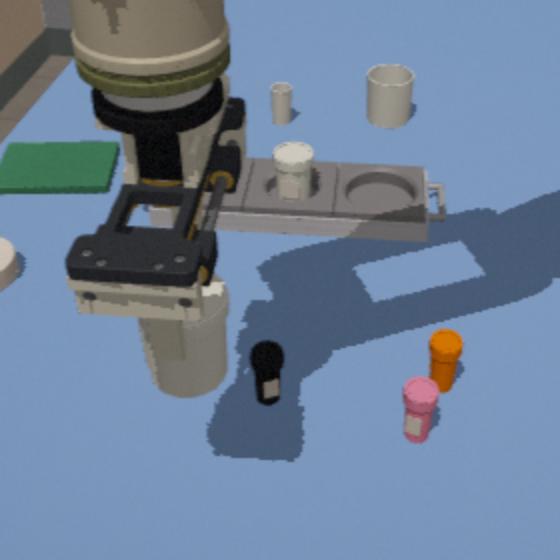

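The large pot is held upright and clear (190,340), with the black one undisturbed. I'll carry it to the near well.

Call:
arm_command(
  increments=[
    [0.03, -0.1, 0, 0, 0, 0],
    [0.1, -0.29, 0, 0, 0, 0],
    [0.18, -0.52, 0, 0, 0, 0],
    [0.26, -0.76, 0, 0, 0, 0],
    [0.336, -0.993, 0, 0, 0, 0],
  ],
)

```text
t: 24.35
tool_pos: [0.4976, 0.1512, 0.372]
orientation: [0.135, -3.137, 0.001]
force: [0.9, 0.3, -1.4]
opening: 0.0634
gripper_force: 22.0
```

Call:
arm_command(
  increments=[
    [0.08, -0.23, 0, 0, 0, 0],
    [0.16, -0.47, 0, 0, 0, 0],
    [0.24, -0.71, 0, 0, 0, 0],
    [0.31, -0.91, 0, 0, 0, 0],
    [0.336, -0.993, 0, 0, 0, 0],
  ],
)

```text
t: 24.98
tool_pos: [0.4477, -0.0529, 0.3723]
orientation: [0.132, -3.138, 0.0]
force: [1.2, 0.8, -1.7]
opening: 0.0632
gripper_force: 22.0
```

Call:
arm_command(
  increments=[
    [0, 0, 0, 0, 0, 0],
    [0, 0, 0, 0, 0, 0],
    [0, 0, 0, 0, 0, 0],
    [0, 0, 0, 0, 0, 0],
    [0, 0, 0, 0, 0, 0],
  ],
)

```text
t: 25.6
tool_pos: [0.4487, -0.0506, 0.3729]
orientation: [-0.136, 3.139, 0.0]
force: [0.1, -0.3, -1.6]
opening: 0.0633
gripper_force: 22.0
```

```bash
python3 go.py .4485 -.051 .0785
```

```text
t 25.6 tcp [ 0.4487 -0.0506  0.3729] F [ 0.1 -0.3 -1.6] open 0.0633 grip 22.0
shift [ 0.001 -0.002  0.637] turn [0.     0.     0.0004] shift if aligned [ 0.001 -0.002  0.637]
```

Call:
arm_command(
  increments=[
    [0, 0, 0.08, 0, 0, 0],
    [0, 0, 0.22, 0, 0, 0],
    [0, 0, 0.37, 0, 0, 0],
    [0, 0, 0.49, 0, 0, 0],
    [0, 0, 0.54, 0, 0, 0],
  ],
)

```text
t: 26.22
tool_pos: [0.4475, -0.0508, 0.2623]
orientation: [0.135, -3.135, -0.002]
force: [0.0, 0.4, -1.9]
opening: 0.0637
gripper_force: 22.0
```

Call:
arm_command(
  increments=[
    [0, 0, 0.02, 0, 0, 0],
    [0, 0, 0.045, 0, 0, 0],
    [0, 0, 0.07, 0, 0, 0],
    [0, 0, 0.085, 0, 0, 0],
    [0, 0, 0.085, 0, 0, 0],
  ],
)

```text
t: 26.85
tool_pos: [0.4485, -0.051, 0.2479]
orientation: [0.135, -3.139, -0.0]
force: [-0.1, 0.3, -2.3]
opening: 0.0635
gripper_force: 22.0
```

```bash
python3 go.py .4485 -.051 .0785; python3 - <<'E'
from plant import *
import cv2,numpy as np
c=read_camera("side")
cv2.imwrite("pics/s9.png",cv2.resize(c["image"][100:240,180:380,::-1],None,fx=3,fy=3))
E
```

```text
t 26.85 tcp [ 0.4485 -0.051   0.2479] F [-0.1  0.3 -2.3] open 0.0635 grip 22.0
shift [ 0.    -0.     0.012] turn [ 0.     -0.      0.0002] shift if aligned [ 0.    -0.     0.012]
```

View pics/s9.png

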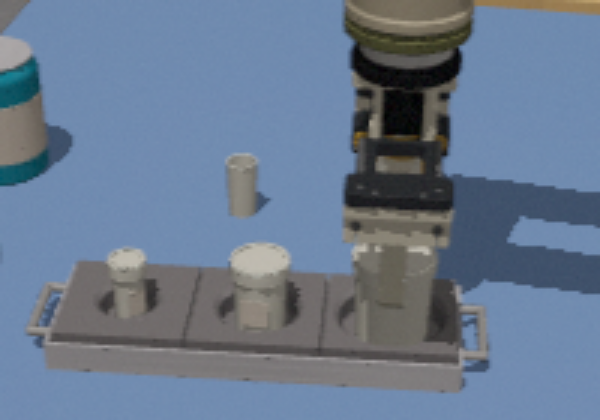

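The large pot is in the largest well (395,310), about 2 mm off its floor. The small (128,285) and medium (258,290) pots are seated. I'll lower this one, release and rise.

Call:
arm_command(
  increments=[
    [0, 0, 0.004, 0, 0, 0],
    [0, 0, 0.008, 0, 0, 0],
    [0, 0, 0.011, 0, 0, 0],
    [0, 0, 0.011, 0, 0, 0],
    [0, 0, 0.011, 0, 0, 0],
  ],
)

```text
t: 27.52
tool_pos: [0.4487, -0.051, 0.2461]
orientation: [-0.135, 3.138, -0.0]
force: [-1.9, 0.7, 3.1]
opening: 0.0638
gripper_force: 22.0
```

Call:
arm_command(
  increments=[
    [0, 0, 0, 0, 0, 0],
    [0, 0, 0, 0, 0, 0],
    [0, 0, 0, 0, 0, 0],
    [0, 0, 0, 0, 0, 0],
    [0, 0, 0, 0, 0, 0],
  ],
  fingers=-1,
)

```text
t: 28.15
tool_pos: [0.4485, -0.051, 0.2457]
orientation: [0.135, -3.139, -0.0]
force: [0.7, -0.5, 0.7]
opening: 0.0927
gripper_force: 0.0
```

Call:
arm_command(
  increments=[
    [0, 0, -0.06, 0, 0, 0],
    [0, 0, -0.18, 0, 0, 0],
    [0, 0, -0.35, 0, 0, 0],
    [0, 0, -0.5, 0, 0, 0],
    [0, 0, -0.6, 0, 0, 0],
  ],
)

```text
t: 28.78
tool_pos: [0.4488, -0.051, 0.3685]
orientation: [-0.135, 3.136, -0.001]
force: [-0.4, -0.8, -0.7]
opening: 0.093
gripper_force: 0.0
```

Call:
arm_command(
  increments=[
    [0, 0.1, 0, 0, 0, 0],
    [0, 0.25, 0, 0, 0, 0],
    [0, 0.5, 0, 0, 0, 0],
    [0, 0.75, 0, 0, 0, 0],
    [0, 0.9, 0, 0, 0, 0],
  ],
)

```text
t: 29.4
tool_pos: [0.4326, 0.1303, 0.3669]
orientation: [-0.137, 3.137, 0.001]
force: [0.6, -0.2, -1.0]
opening: 0.0928
gripper_force: 0.0
```

```bash
python3 - <<'E'
from plant import *
import cv2,numpy as np
c=read_camera("side");t=read_camera("top")
a=c["image"][90:370,170:370,::-1];b=t["image"][100:380,260:480,::-1]
cv2.imwrite("pics/s10.png",cv2.resize(np.hstack([a,b]),None,fx=1.8,fy=1.8))
E
```

```text
(no output)
```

View pics/s10.png

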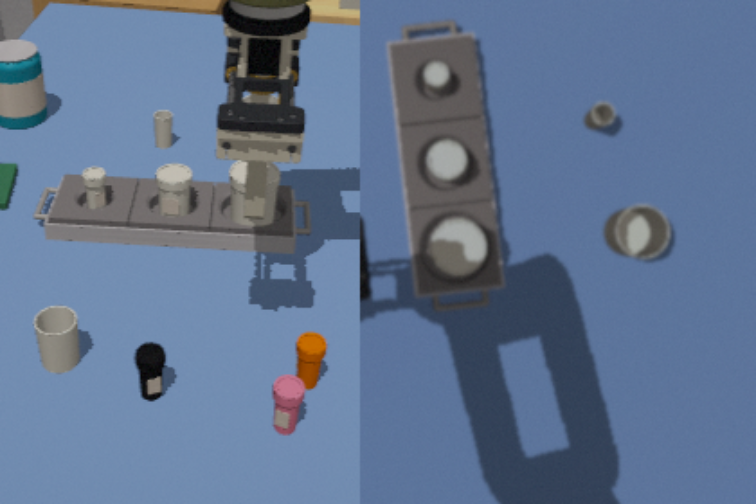

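All three pots stand upright in their wells: small (437,75), medium (447,160) and large (457,247). The look-alikes haven't moved, and the arm is touching nothing.

```bash
python3 -c "
from plant import *
print(close_job())"
```

```text
the job is handed in; nothing more can be done
None
```

The small, medium and large sealed pots are each upright in the well of their own size, the look-alikes are where they were, and the job was handed in at about 29.5 s of the 83 s allowed.

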